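Release a ratchet clamp and stand the cured blank on the tile

TASK

The glued-up wooden blank in the ratchet clamp has cured. Lift the clamp's sprung pawl off the ratchet wheel by its upright thumb tab and keep it lifted until the jaw has backed right off, then let the pawl down onto the wheel again. Take the blank out and stand it upright in the middle of the white tile, setting it down gently and leaving the clay slab, the tin and the clamp's key where they lie.

Things in the scene. Friction and masses are not known exactly. Their poses are not given: they have to be found in the camera images.
- clamp: Ratchet clamp, fixed to the bench: steel bed 88 x 313 mm, 20 mm thick; fixed jaw at its -y end, gear housing (73 mm wide, top 103 mm above the bench) at its +y end. Origin on the bench under the bed; z up, y from fixed jaw to housing (clamping direction), x along the wheel shaft. The upright ratchet wheel (75 mm across) is on the housing's +x side, the pawl on top of it.
- pawl (a joint): Turn of the pawl about its pivot, rad: about 0 when down in the wheel's teeth, growing as it is lifted, stop at 0.6. The nose is clear of the teeth above about 0.12; 0.25 to 0.35 is comfortable. A spring presses it down: lifting it at the tab takes about 5 to 8 N. Only the pawl keeps the jaw closed.
- pawl_pivot (a point): The pawl's hinge, 79 mm above the bench; its axis is the clamp's x axis. With the pawl down, the tab's grip point lies 56 mm from here towards the clamp's -y and 50 mm higher.
- pawl_tab (a point): Grip point on the pawl's thumb tab, an upright steel plate 12.5 mm thick (clamp x), 27 mm wide (clamp y), 55 mm tall. The point is on its mid plane, 20 mm below its top edge and 129 mm above the bench with the pawl down. All else within 50 mm is lower than 104 mm. Pinched across its thickness and raised on an arc about the pivot, it can turn between the fingers.
- jaw (a joint): How far the moving jaw has backed off along the clamp's +y, m: about 0 while clamped, 0.036 at its stop, fully open. A return spring drives it: with the pawl held up it takes about 2 s; if the pawl drops early it catches at the next tooth (5 mm of jaw). Its sprung pad lets go of the blank in the first 5 mm; fully open, some 30 mm lie between pad and blank.
- blank_centre (a point): Centre of the wood blank, light-dark-light in three layers: 52 mm along its x, 45 mm along its y, 100 mm tall (z), about 0.16 kg. It stands on the clamp's bed, its x along the clamp's x, its top 120 mm above the bench. The jaws are 55 mm wide and reach 98 mm above the bench; the upper halves of its faces across x are free to be gripped. This point is 50 mm above its underside.
- tile: White glazed tile, 120 x 120 mm, 8 mm thick, fixed flat on the bench. Origin at the centre of its underside; its top is 8 mm above the bench.
- clay_slab: Dark slab of clay, 78 x 58 x 26 mm; leave it. Origin under its centre.
- putty_tin: Closed tin, 72 mm across, 58 mm tall; leave it. Origin under its centre.
- clamp_key: Steel T-handled square key of the clamp, 95 mm long, lying flat beyond the clamp; not needed, leave it.
Not all that is in view belongs to the job. Of the things like the tile, leave any that is yellow; of the rest the smaller one is meant. Leave any blue look-alike of the part that bears blank_centre alone.

How it is judged:
By the outcome, as a careful person would: the job done as asked, in the order asked, and still so for the second after the job is handed in, with the robot touching nothing.
It also fails if it takes over 61 s, if anything falls off the work surface, if the arm or the gripper's body presses on something with over 40 N, if the wrist force passes 120 N, or if a joint passes its speed limit or range.

ROBOT

A 6-joint arm with a two-finger parallel gripper is mounted at the origin on the work surface. World frame = base frame: x ahead of the robot, y to its left, z up, the work surface at z = 0. Lengths are in m, angles in rad, forces in N, time in s.
With the tool pointing down it reaches from about 0.375 to 0.925 m from the base axis. Payload 5.7 kg.
Tool frame: the origin (TCP) lies on the centre line of the jaws, within the pads' length; the fingertips stand 19 mm ahead of it and the grasp point (between the pads) is the TCP (r.tip_reach is the distance from the TCP to the fingertips, in m); z points along the fingers, y is the direction in which the jaws open and shut (so a half turn about z gives the same grasp; the last joint's range is limited). The gripper opens to 85 mm and grips with 20 to 120 N. Pads are 22 mm wide; open, the fingers measure 114 mm over their backs; the gripper's body (76 mm by 85 mm) begins 54 mm behind the grasp point. The pads swing forward as they close: fully open they stand 13 mm farther back than shut.
Start: joints at [1.084, 0.359, 1.51, -0, 1.272, -0.115], TCP at [0.218, 0.559, 0.25] pointing down, gripper open.
Joint ranges: [-2.97, 2.97], [-1.01, 2.36], [0.21, 2.38], [-0.96, 4.11], [0.2, 2.71], [-2.98, 2.98]. Speed limits (rad/s): [2.39, 2.39, 3.14, 3.14, 3.14, 3.14].

INTERFACE

Orientations are given as a unit quaternion [x, y, z, w].
In Python, from cell import observe, vision, workorder, r gives the robot as it stands.
- The arm moves only by the tool carry_out, never from a script. Its argument "commands" is a list of rows, each a list of 3 entries, a list of its own where there are three numbers: the shift along the world's x, y, z in m, then the turn, a rotation vector about the world's x, y, z in degrees, then the closure in counts, from 0 (fully open) to 255 (shut). In form: [[[x, y, z], [rx, ry, rz], gripper], ...]. A call has 1 to 10 rows; each row is the pose to reach, as a shift and turn from the pose commanded when the call began; what a row does not reach only later rows make up. A row lasts 1/8 s, in which the tool goes at most 62.5 mm and 10.7 degrees, less where a joint would pass 70% of its speed; a pose out of reach is approached as far as the arm can. A call with a gripper value outside its range is refused whole. The fingers move at their own pace and stop on an object; "force" is the grip in N (left out, the last holds). Time passes only in rows, so rows that repeat a pose let the fingers close. It gives the time, the measured TCP pose, the force and the opening at its end, in the units of the state.
- observe(): the state, without advancing time (a new reading comes with each control period).
- vision.camera(name): name is "side" or "top" or "wrist"; returns the picture (384x512x3 uint8, red, green, blue); there is no depth.
- vision.camera_model(name): a dict with "camera_matrix" (3x3 intrinsics, pixels), "eye" and "orientation" of the camera in the world; the wrist camera has in their place "hand_eye" (4x4, takes a point from camera to tool coordinates, whose origin is the TCP and whose axes are the flange's). Camera axes: x right, y down, z forward; pixel columns grow to the right and rows downward; lengths in m; the calibration is good to about 2 mm. A picture is of the moment at which its call begins: read the wrist's pose just before it. camera_model takes no time and is no camera call.
- workorder.close_job(): hands the job in, once; it reports no verdict.
The state is a dict: "time": time; "joint_pos": joint angles; "qd": joint speeds; "effort": joint torques, N m; "tcp_pos": TCP position; "tcp_rot": TCP orientation; "wrist_force": force on the tool from outside, world axes, zero at the start; "ft_torque": the same for the moment, N m; "grip_width": opening from 0.0 (shut) to 1.0 (fully open).
Only numpy, scipy, OpenCV 4.12 (cv2) and the standard library are available. Lean on these libraries where they do the work, as an engineer would, in place of code of your own. Each camera call takes 0.05 s, during which the arm holds its last target.

## Working session

There is one attempt and no reset: what is moved stays moved. The work goes in short steps, Python scripts to look and compute and a tool call to move; the robot and the scene stay as the last step left them, time stands still between calls to the robot, and variables do not carry over. Pictures are saved under pics/ and viewed, and the job is handed in when it is done.

Besides the shell and the picture viewer there is one more tool, called after "Call:" as a command line: name --argument value ..., lists and objects as JSON in quotes. carry_out: Moves the arm, as the interface text tells. Its arguments: {"type":"object","properties":{"commands":{"type":"array"},"force":{"type":"number"}},"required":["commands"]}

```bash
mkdir -p pics; ls; python3 - <<'E'
from cell import observe, vision, workorder, r
import cv2
for n in ["side","top","wrist"]:
    s=observe()
    im=vision.camera(n); cv2.imwrite(f"pics/{n}0.png",im[:,:,::-1])
    m=vision.camera_model(n); print(n,m)
print(observe()); print(r.tip_reach)
E
```

```text
pics
side {'camera_matrix': array([[475.33420714,   0.        , 251.47457897],
       [  0.        , 475.33420714, 185.07002359],
       [  0.        ,   0.        ,   1.        ]]), 'eye': array([-0.2670365 , -0.91875019,  0.78818998]), 'orientation': array([ 0.81205881, -0.29874542,  0.16030554, -0.4749882 ])}
top {'camera_matrix': array([[366.83102207,   0.        , 258.4937448 ],
       [  0.        , 366.83102207, 196.2792304 ],
       [  0.        ,   0.        ,   1.        ]]), 'eye': array([0.32098309, 0.02065521, 1.09978439]), 'orientation': array([-0.70348058,  0.70604418, -0.06068759,  0.05416366])}
wrist {'camera_matrix': array([[317.919162  ,   0.        , 256.30492091],
       [  0.        , 317.919162  , 190.48772931],
       [  0.        ,   0.        ,   1.        ]]), 'hand_eye': array([[-9.51776566e-04, -9.63906880e-01, -2.66237903e-01,
         6.65515255e-02],
       [ 9.99999243e-01, -1.12504192e-03,  4.98275425e-04,
        -4.25363988e-04],
       [-7.79819912e-04, -2.66237227e-01,  9.63907221e-01,
        -1.24713127e-01],
       [ 0.00000000e+00,  0.00000000e+00,  0.00000000e+00,
         1.00000000e+00]])}
{'time': 0.15, 'joint_pos': array([ 1.08386380e+00,  3.59329121e-01,  1.51118240e+00,  2.20632702e-05,
        1.27251435e+00, -1.15108724e-01]), 'qd': array([ 0.00221827, -0.00283153, -0.00208177, -0.0014318 , -0.00087687,
       -0.00102   ]), 'effort': array([ 2.13653102e-04, -5.28027320e+01, -2.78929961e+01, -2.95229995e-05,
        8.32596270e-03,  2.36258586e-05]), 'tcp_pos': array([0.2177591 , 0.55855385, 0.24965343]), 'tcp_rot': array([ 1.84845945e-01,  9.82767248e-01, -6.81258006e-04, -2.22538418e-04]), 'wrist_force': array([0.46324695, 0.0455263 , 0.52117193]), 'ft_torque': array([-0.05843447, -0.00775285, -0.0645048 ]), 'grip_width': 0.9993441245296952}
0.019
```

View pics/side0.png

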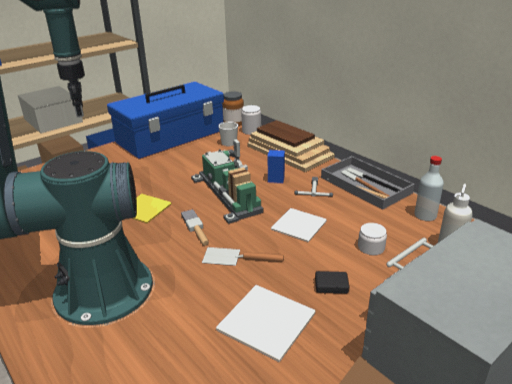

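View pics/top0.png

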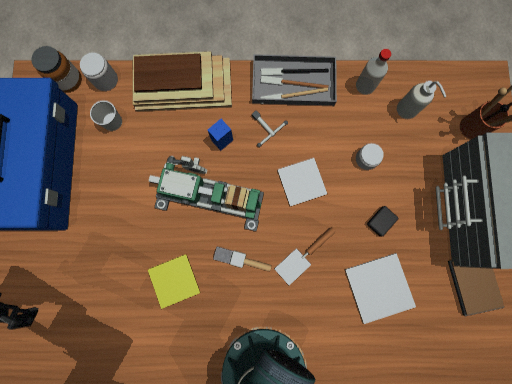

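View pics/wrist0.png

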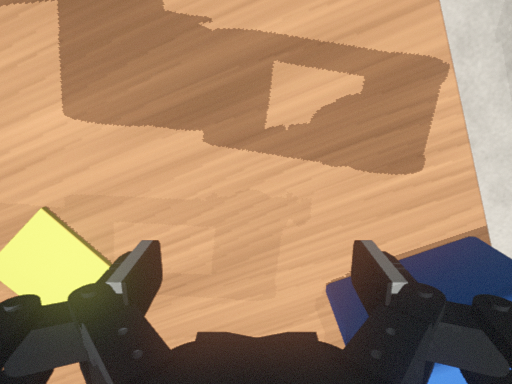

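Top view: the clamp's blank is the wood-layered block at (238,197), and the blue look-alike is at (220,134). Tiles: white small at (302,182), white large at (380,288), yellow at (174,281). I'll crop closely on the clamp and the small tile.

```bash
cat > h.py <<'E'
import numpy as np, cv2
from scipy.spatial.transform import Rotation as R
from cell import observe, vision
def cam(n,s=None):
    m=vision.camera_model(n);K=m["camera_matrix"]
    if n!="wrist": return K,R.from_quat(m["orientation"]).as_matrix(),np.array(m["eye"])
    s=s or observe();H=m["hand_eye"];Rt=R.from_quat(s["tcp_rot"]).as_matrix()
    return K,Rt@H[:3,:3],Rt@H[:3,3]+s["tcp_pos"]
def ray(c,p):
    K,Rm,e=c; d=Rm@np.linalg.solve(K,[p[0],p[1],1.]); return e,d/np.linalg.norm(d)
def onz(c,p,z):
    e,d=ray(c,p); return e+d*(z-e[2])/d[2]
def tri(l):
    A=np.zeros((3,3));b=np.zeros(3)
    for c,p in l:
        e,d=ray(c,p);P=np.eye(3)-np.outer(d,d);A+=P;b+=P@e
    x=np.linalg.solve(A,b)
    return x,[np.linalg.norm((np.eye(3)-np.outer(ray(c,p)[1],ray(c,p)[1]))@(x-c[2])) for c,p in l]
def proj(c,X):
    K,Rm,e=c; q=K@(Rm.T@(np.asarray(X)-e)); return q[:2]/q[2]
E
python3 - <<'E'
import cv2,numpy as np
from h import *
for n,(x0,y0,x1,y1) in {"top":(140,150,275,240),"side":(185,130,275,225)}.items():
    i=cv2.imread(f"pics/{n}0.png")[y0:y1,x0:x1]
    i=cv2.resize(i,None,fx=5.5,fy=5.5,interpolation=cv2.INTER_CUBIC); cv2.imwrite(f"pics/{n}c.png",i)
i=cv2.imread("pics/top0.png");c=cam("top")
hsv=cv2.cvtColor(i,cv2.COLOR_BGR2HSV)
w=((hsv[...,1]<40)&(hsv[...,2]>150)).astype(np.uint8)
for k in cv2.findContours(w,0,2)[0]:
    if cv2.contourArea(k)>500:
        q=cv2.minAreaRect(k);b=cv2.boxPoints(q)
        B=np.array([onz(c,p,.008) for p in b]);print(q[0],onz(c,q[0],.008).round(4),[np.linalg.norm(B[j]-B[j-1]).round(4) for j in range(4)],np.degrees(np.arctan2(*(B[1]-B[0])[1::-1])).round(1))
E
```

```text
(380.2000427246094, 288.0999755859375) [ 0.2287 -0.3423  0.008 ] [np.float64(0.1592), np.float64(0.1633), np.float64(0.1607), np.float64(0.1596)] -72.4
(294.04986572265625, 264.9532470703125) [ 0.296  -0.0931  0.008 ] [np.float64(0.0632), np.float64(0.1036), np.float64(0.0639), np.float64(0.1029)] -47.8
(177.67977905273438, 183.38763427734375) [0.5403 0.2547 0.008 ] [np.float64(0.0996), np.float64(0.0667), np.float64(0.1005), np.float64(0.0665)] -10.6
(302.0, 181.5) [ 0.5452 -0.1223  0.008 ] [np.float64(0.1173), np.float64(0.1203), np.float64(0.1181), np.float64(0.1184)] -71.3
```

View pics/topc.png

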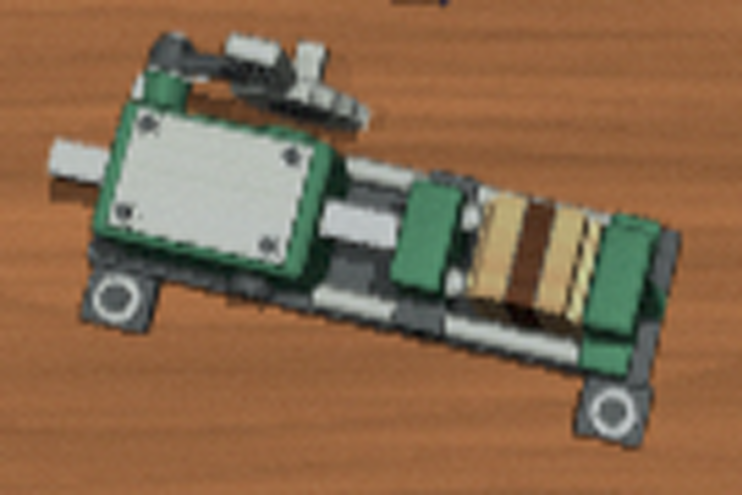

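View pics/sidec.png

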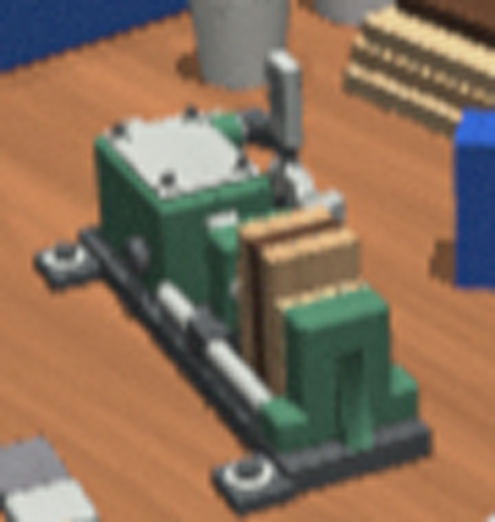

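```bash
python3 - <<'E'
from h import *
t=cam("top");s=cam("side")
T=lambda x,y:(140+(x+.5)/5.5-.5,150+(y+.5)/5.5-.5); S=lambda x,y:(185+(x+.5)/5.5-.5,130+(y+.5)/5.5-.5)
print("tabtop",tri([(t,T(250,42)),(s,S(283,58))]), onz(t,T(250,42),.149),onz(s,S(283,58),.149))
# housing screws (z~.103)
for p in [(147,123),(291,156),(124,211),(268,245)]: print(onz(t,T(*p),.103).round(4))
print("bolts",[onz(t,T(*p),.01).round(4) for p in [(115,297),(612,411)]])
# blank top corners
for p in [(487,194),(583,210),(565,312),(470,288)]: print("blank",onz(t,T(*p),.12).round(4))
E
```

```text
tabtop (array([0.58213249, 0.20748278, 0.14948152]), [np.float64(0.000995250113624959), np.float64(0.0009952501136248821)]) [0.58311837 0.20704964 0.149     ] [0.58179438 0.20867423 0.149     ]
[0.5537 0.2668 0.103 ]
[0.5365 0.1938 0.103 ]
[0.5085 0.2767 0.103 ]
[0.491  0.2041 0.103 ]
bolts [array([0.4784, 0.3036, 0.01  ]), array([0.4153, 0.0332, 0.01  ])]
blank [0.5134 0.0936 0.12  ]
blank [0.5052 0.0462 0.12  ]
blank [0.4544 0.0549 0.12  ]
blank [0.4665 0.1015 0.12  ]
```

Choices: the tab is the tall plate (top view ≈(185,157), side ≈(236,140)), which triangulates to z=0.149 as described. The other bright plate at (196,161) is lower and belongs to the wheel. The blank is the layered block at (238,197), not the blue one. The tile is the white one at (302,182), which measures 118–120 mm. The clamp's yaw is ≈ −13.2°. I'm moving above the tab.

Call:
carry_out --commands '[[[0.036, -0.035, 0.01], [0, 0, -8.2], 0], [[0.073, -0.07, 0.02], [0, 0, -16.4], 0], [[0.109, -0.105, 0.02], [0, 0, -24.6], 0], [[0.146, -0.14, 0.02], [0, 0, -32.8], 0], [[0.182, -0.176, 0.02], [0, 0, -41], 60], [[0.218, -0.211, 0.02], [0, 0, -49.2], 80], [[0.255, -0.246, 0.02], [0, 0, -57.4], 100], [[0.291, -0.281, 0.02], [0, 0, -65.6], 100], [[0.328, -0.316, 0.02], [0, 0, -73.8], 100], [[0.364, -0.351, 0.02], [0, 0, -82], 100]]' --force 40

```text
time: 1.4
tcp_pos: [0.5829, 0.2066, 0.27]
tcp_rot: [0.786, 0.619, -0.0, -0.0]
wrist_force: [-0.3, 0.7, 1.1]
grip_width: 0.607
```

Call:
carry_out --commands '[[[0, 0, 0], [0, 0, 0], 100], [[0, 0, 0], [0, 0, 0], 100], [[0, 0, 0], [0, 0, 0], 100]]'

```text
time: 1.78
tcp_pos: [0.5808, 0.2089, 0.2701]
tcp_rot: [0.784, 0.621, -0.0, -0.0]
wrist_force: [1.0, 0.4, -0.4]
grip_width: 0.608
```

```bash
python3 - <<'E'
from h import *
s=observe(); im=vision.camera("wrist"); cv2.imwrite("pics/w1.png",im[:,:,::-1])
c=cam("wrist",s)
print(s["time"],s["tcp_pos"],s["tcp_rot"],s["joint_pos"],s["grip_width"])
Rt=R.from_quat(s["tcp_rot"]).as_matrix();print(Rt)
print("tabtop proj",proj(c,[.582,.2075,.149]))
E
```

```text
1.775 [0.58084667 0.20891347 0.27013606] [ 7.83659816e-01  6.21190004e-01 -3.13682930e-04 -4.15405872e-04] [2.33130263e-01 3.67721382e-01 1.44525479e+00 5.01629208e-04
 1.32953660e+00 4.63285674e-01] 0.608472727320748
[[ 2.28245761e-01  9.73603029e-01 -1.00773337e-03]
 [ 9.73603550e-01 -2.28245612e-01  2.61360378e-04]
 [ 2.44505363e-05 -1.04078718e-03 -9.99999458e-01]]
tabtop proj [257.38060135 190.78412519]
```

View pics/w1.png

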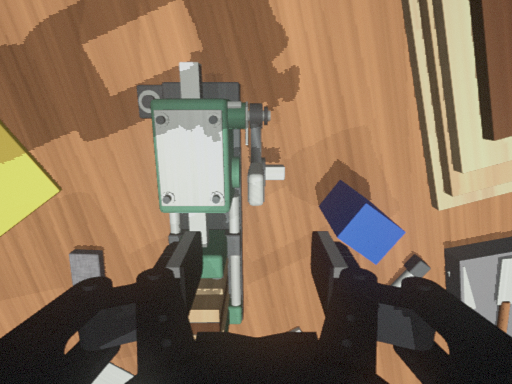

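```bash
python3 - <<'E'
import cv2
i=cv2.imread("pics/w1.png")[90:220,140:300]
cv2.imwrite("pics/w1c.png",cv2.resize(i,None,fx=4.6,fy=4.6,interpolation=cv2.INTER_CUBIC))
E
```

```text
(no output)
```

View pics/w1c.png

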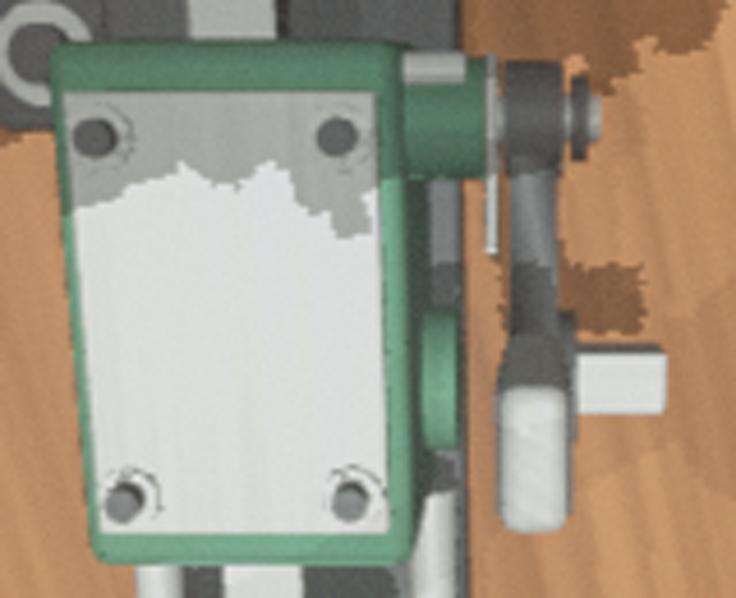

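```bash
python3 - <<'E'
from h import *
c=cam("wrist")
f=lambda x,y:(140+(x+.5)/4.6-.5,90+(y+.5)/4.6-.5)
p=onz(c,f(534,457),.149);print(p, np.linalg.norm(onz(c,f(500,457),.149)-onz(c,f(568,457),.149)),np.linalg.norm(onz(c,f(534,385),.149)-onz(c,f(534,530),.149)))
q=onz(c,f(533,115),.087);print("pivot",q, (p-q)[:2]@[-.228,-.974]*-1)
s=[onz(c,f(*k),.103) for k in [(96,137),(338,137),(124,502),(351,500)]];print(np.round(s,4)); 
for a,b in((2,0),(3,1)): d=s[a]*-1+s[b];print(np.degrees(np.arctan2(-d[0],d[1])))
print(np.array(observe()["tcp_pos"]))
E
```

```text
[0.58115588 0.20929529 0.149     ] 0.011846715503076007 0.026176170048933193
pivot [0.59363876 0.26374169 0.087     ] -0.055876899406686074
[[0.5099 0.2797 0.103 ]
 [0.5558 0.2689 0.103 ]
 [0.4927 0.2073 0.103 ]
 [0.5389 0.1969 0.103 ]]
-13.330593915908471
-13.212538111505058
[0.58093564 0.20895912 0.27025012]
```

The wrist crop shows the tab top face centred at ≈(256,189), giving (0.581, 0.209). It lies 56 mm from the pivot as described, and the TCP is right above it. I'm descending.

Call:
carry_out --commands '[[[0, 0, -0.04], [0, 0, 0], 100], [[0, 0, -0.08], [0, 0, 0], 100], [[0, 0, -0.11], [0, 0, 0], 100], [[0, 0, -0.13], [0, 0, 0], 100], [[0, 0, -0.14], [0, 0, 0], 100], [[0, 0, -0.14], [0, 0, 0], 100], [[0, 0, -0.14], [0, 0, 0], 100]]'

```text
time: 2.7
tcp_pos: [0.5826, 0.2084, 0.1313]
tcp_rot: [0.784, 0.621, 0.001, 0.0]
wrist_force: [-0.9, 0.6, 0.2]
grip_width: 0.604
```

Call:
carry_out --commands '[[[0, 0, 0], [0, 0, 0], 180], [[0, 0, 0], [0, 0, 0], 205], [[0, 0, 0], [0, 0, 0], 220], [[0, 0, 0], [0, 0, 0], 235], [[0, 0, 0], [0, 0, 0], 255], [[0, 0, 0], [0, 0, 0], 255], [[0, 0, 0], [0, 0, 0], 255]]' --force 40

```text
time: 3.58
tcp_pos: [0.58, 0.208, 0.1304]
tcp_rot: [0.784, 0.621, -0.001, -0.001]
wrist_force: [-5.7, 0.3, 3.9]
grip_width: 0.147
```

```bash
python3 - <<'E'
from h import *
s=observe(); im=vision.camera("wrist"); cv2.imwrite("pics/w2.png",im[:,:,::-1])
print(s["time"],s["tcp_pos"],s["wrist_force"],s["grip_width"])
E
```

```text
3.575 [0.58000336 0.20802822 0.13042348] [-5.65343465  0.28824799  3.89597143] 0.146665617210119
```

View pics/w2.png

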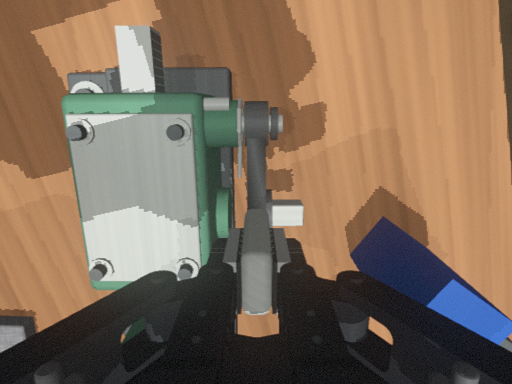

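The grip width is 12.5 mm, so the tab is pinched (at (257,265) in the picture). I'm lifting on the arc to about 0.32 rad and holding.

Call:
carry_out --commands '[[[0.0006, 0.0026, 0.0027], [0, 0, 0], 255], [[0.0012, 0.0051, 0.0053], [0, 0, 0], 255], [[0.0018, 0.0078, 0.0078], [0, 0, 0], 255], [[0.0025, 0.0108, 0.0101], [0, 0, 0], 255], [[0.0033, 0.0142, 0.0126], [0, 0, 0], 255], [[0.0042, 0.0181, 0.0151], [0, 0, 0], 255], [[0.0042, 0.0181, 0.0151], [0, 0, 0], 255], [[0.0042, 0.0181, 0.0151], [0, 0, 0], 255]]'

```text
time: 4.62
tcp_pos: [0.5838, 0.2248, 0.1439]
tcp_rot: [0.784, 0.621, -0.003, -0.001]
wrist_force: [-4.5, -3.8, -4.9]
grip_width: 0.138
```

Call:
carry_out --commands '[[[0, 0, 0], [0, 0, 0], 255], [[0, 0, 0], [0, 0, 0], 255], [[0, 0, 0], [0, 0, 0], 255], [[0, 0, 0], [0, 0, 0], 255], [[0, 0, 0], [0, 0, 0], 255], [[0, 0, 0], [0, 0, 0], 255], [[0, 0, 0], [0, 0, 0], 255], [[0, 0, 0], [0, 0, 0], 255], [[0, 0, 0], [0, 0, 0], 255], [[0, 0, 0], [0, 0, 0], 255]]'

```text
time: 5.88
tcp_pos: [0.5838, 0.2248, 0.144]
tcp_rot: [0.784, 0.621, -0.003, -0.001]
wrist_force: [-4.3, -3.2, -4.6]
grip_width: 0.14
```

Call:
carry_out --commands '[[[0, 0, 0], [0, 0, 0], 255], [[0, 0, 0], [0, 0, 0], 255], [[0, 0, 0], [0, 0, 0], 255], [[0, 0, 0], [0, 0, 0], 255], [[0, 0, 0], [0, 0, 0], 255], [[0, 0, 0], [0, 0, 0], 255], [[0, 0, 0], [0, 0, 0], 255], [[0, 0, 0], [0, 0, 0], 255], [[0, 0, 0], [0, 0, 0], 255], [[0, 0, 0], [0, 0, 0], 255]]'

```text
time: 7.12
tcp_pos: [0.5839, 0.2248, 0.144]
tcp_rot: [0.784, 0.621, -0.003, -0.001]
wrist_force: [-3.9, -4.1, -4.3]
grip_width: 0.139
```

```bash
python3 - <<'E'
from h import *
s=observe(); print(s["time"],s["tcp_pos"],s["wrist_force"],s["grip_width"])
ims=[]
i=vision.camera("side")[130:225,185:275,::-1];j=vision.camera("wrist")[:,:,::-1]
i=cv2.resize(i,(364,384),interpolation=cv2.INTER_CUBIC)
j=cv2.resize(j,(430,384))
cv2.imwrite("pics/lift.png",cv2.hconcat([i,j]))
E
```

```text
7.125 [0.58385982 0.22480178 0.14395298] [-3.90836396 -4.05671637 -4.30872947] 0.13879703386501197
```

View pics/lift.png

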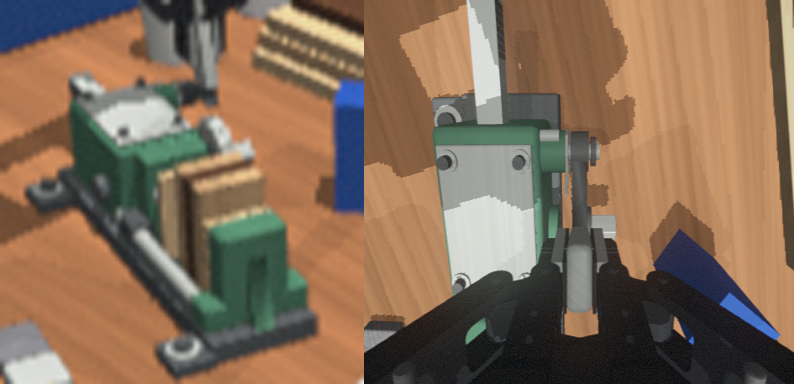

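```bash
python3 - <<'E'
from h import *
i=vision.camera("top")[150:240,140:275,::-1]
a=cv2.imread("pics/top0.png")[150:240,140:275]
a,i=[cv2.resize(x,None,fx=2.9,fy=2.9,interpolation=cv2.INTER_CUBIC) for x in (a,i)]
o=cv2.imread("pics/side0.png")[130:225,185:275];n=vision.camera("side")[130:225,185:275,::-1]
o,n=[cv2.resize(x,(261,275),interpolation=cv2.INTER_CUBIC) for x in (o,n)]
cv2.imwrite("pics/lift2.png",cv2.vconcat([cv2.hconcat([a,i]),cv2.copyMakeBorder(cv2.hconcat([o,n]),0,0,0,2*a.shape[1]-522,cv2.BORDER_CONSTANT)]))
E
```

```text
(no output)
```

View pics/lift2.png

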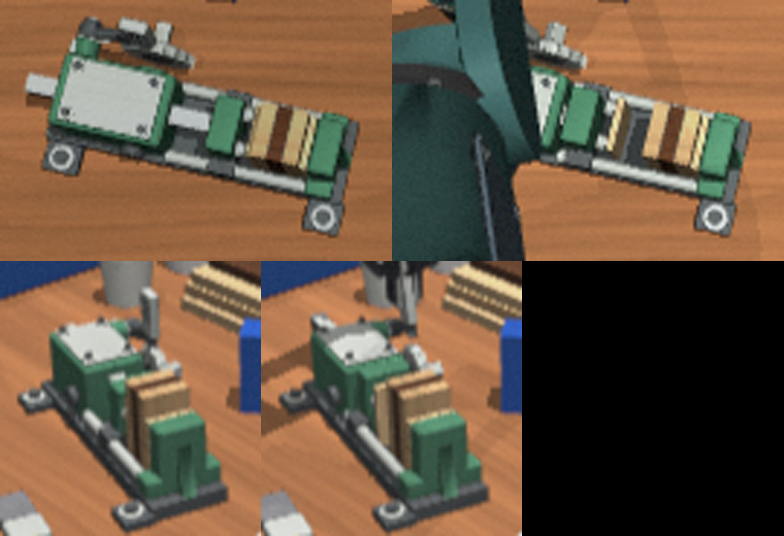

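The jaw moved about 13 px × 2.73 mm ≈ 36 mm in the top view, so it's at its stop. I'm letting the pawl down along the arc and then releasing it.

Call:
carry_out --commands '[[[-0.0009, -0.0039, -0.0025], [0, 0, 0], 255], [[-0.0017, -0.0073, -0.005], [0, 0, 0], 255], [[-0.0024, -0.0103, -0.0073], [0, 0, 0], 255], [[-0.003, -0.013, -0.0098], [0, 0, 0], 255], [[-0.0036, -0.0155, -0.0124], [0, 0, 0], 255], [[-0.0042, -0.0181, -0.0151], [0, 0, 0], 255], [[-0.0042, -0.0181, -0.0151], [0, 0, 0], 255], [[-0.0042, -0.0181, -0.0151], [0, 0, 0], 255]]'

```text
time: 8.32
tcp_pos: [0.5804, 0.2092, 0.1311]
tcp_rot: [0.784, 0.62, -0.0, -0.001]
wrist_force: [-8.1, 2.7, 7.7]
grip_width: 0.139
```

Call:
carry_out --commands '[[[0, 0, 0], [0, 0, 0], 220], [[0, 0, 0], [0, 0, 0], 200], [[0, 0, 0], [0, 0, 0], 160], [[0, 0, 0], [0, 0, 0], 120], [[0, 0, 0], [0, 0, 0], 100], [[0, 0, 0.02], [0, 0, 0], 100], [[0, 0, 0.06], [0, 0, 0], 50], [[0, 0, 0.12], [0, 0, 0], 0]]'

```text
time: 9.32
tcp_pos: [0.5807, 0.2075, 0.2496]
tcp_rot: [0.784, 0.62, -0.002, -0.001]
wrist_force: [1.1, 0.8, 0.2]
grip_width: 0.986
```

```bash
python3 - <<'E'
from h import *
s=observe(); print(s["time"],s["tcp_pos"],s["wrist_force"],s["grip_width"])
j=vision.camera("wrist")[:,:,::-1];cv2.imwrite("pics/w3.png",j)
i=vision.camera("side")[130:225,185:275,::-1]
i=cv2.resize(i,(364,384),interpolation=cv2.INTER_CUBIC)
cv2.imwrite("pics/down.png",cv2.hconcat([i,cv2.resize(j,(430,384))]))
E
```

```text
9.325 [0.58071145 0.20754449 0.24957408] [1.06394189 0.75544418 0.18729131] 0.9855427962546007
```

View pics/down.png

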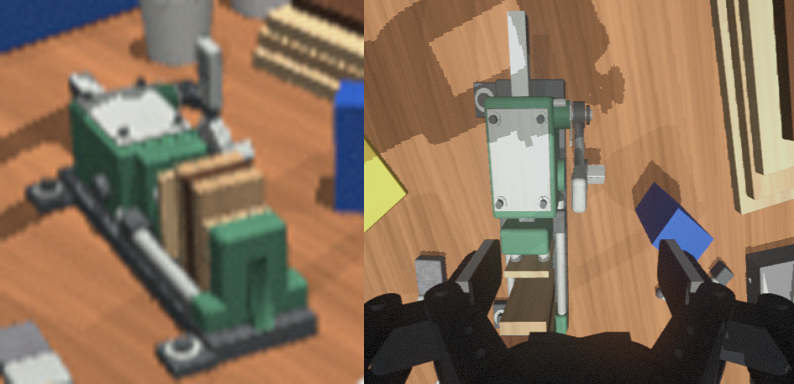

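The pawl is down, the jaw has stayed back and the tab is free. I'm moving above the blank.

Call:
carry_out --commands '[[[-0.03, -0.042, 0.01], [0, 0, 0], 0], [[-0.06, -0.084, 0.01], [0, 0, 0], 0], [[-0.09, -0.125, 0.01], [0, 0, 0], 0], [[-0.096, -0.134, 0.01], [0, 0, 0], 0], [[-0.096, -0.134, 0.01], [0, 0, 0], 0], [[-0.096, -0.134, 0.01], [0, 0, 0], 0]]'

```text
time: 10.18
tcp_pos: [0.4871, 0.0747, 0.2604]
tcp_rot: [0.784, 0.621, 0.001, 0.0]
wrist_force: [-0.5, 0.9, 0.7]
grip_width: 1.002
```

```bash
python3 - <<'E'
from h import *
s=observe(); print(s["time"],s["tcp_pos"],s["tcp_rot"],s["grip_width"])
j=vision.camera("wrist")[:,:,::-1];cv2.imwrite("pics/w4.png",j)
cv2.imwrite("pics/w4c.png",cv2.resize(j[110:260,170:340],None,fx=4,fy=4,interpolation=cv2.INTER_CUBIC))
t=cv2.resize(vision.camera("top")[150:240,140:275,::-1],None,fx=5.5,fy=5.5,interpolation=cv2.INTER_CUBIC);cv2.imwrite("pics/t4.png",t)
E
```

```text
10.175 [0.48709113 0.07468472 0.26037024] [7.84126594e-01 6.20600652e-01 5.50586460e-04 1.08625247e-04] 1.0018396631919217
```

View pics/w4c.png

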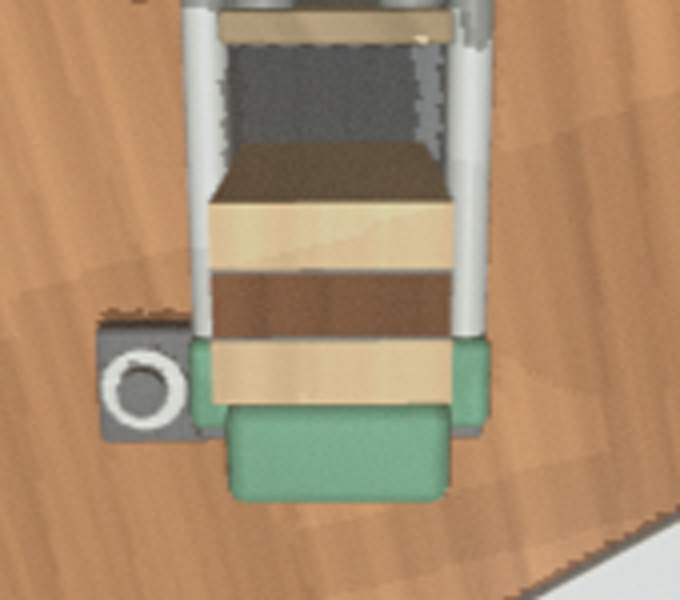

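```bash
python3 - <<'E'
from h import *
c=cam("wrist");f=lambda x,y:(170+(x+.5)/4-.5,110+(y+.5)/4-.5)
B=np.array([onz(c,f(*p),.12) for p in [(210,203),(453,203),(452,404),(213,404)]])
print(B.round(4),B.mean(0),[np.linalg.norm(B[i]-B[i-1]) for i in range(4)])
for a,b in((0,1),(3,2)):
  d=B[b]-B[a];print(np.degrees(np.arctan2(d[1],d[0])))
print(observe()["tcp_pos"])
E
```

```text
[[0.4642 0.1009 0.12  ]
 [0.514  0.0892 0.12  ]
 [0.5045 0.0455 0.12  ]
 [0.4534 0.0576 0.12  ]] [0.48404736 0.0733144  0.12      ] [np.float64(0.044675170494835215), np.float64(0.05116829942599625), np.float64(0.04468134699403041), np.float64(0.052551619503010044)]
-13.303330988568053
-13.307316177207309
[0.48687834 0.07479144 0.26018296]
```

Call:
carry_out --commands '[[[-0.003, -0.0015, -0.03], [0, 0, 0], 0], [[-0.003, -0.0015, -0.07], [0, 0, 0], 0], [[-0.003, -0.0015, -0.11], [0, 0, 0], 0], [[-0.003, -0.0015, -0.14], [0, 0, 0], 0], [[-0.003, -0.0015, -0.158], [0, 0, 0], 0], [[-0.003, -0.0015, -0.166], [0, 0, 0], 0], [[-0.003, -0.0015, -0.166], [0, 0, 0], 0], [[-0.003, -0.0015, -0.166], [0, 0, 0], 0]]'

```text
time: 11.28
tcp_pos: [0.4838, 0.0727, 0.0949]
tcp_rot: [0.784, 0.621, 0.001, 0.0]
wrist_force: [-0.5, -0.6, -0.8]
grip_width: 1.003
```

Call:
carry_out --commands '[[[0, 0, 0], [0, 0, 0], 50], [[0, 0, 0], [0, 0, 0], 80], [[0, 0, 0], [0, 0, 0], 95], [[0, 0, 0], [0, 0, 0], 110], [[0, 0, 0], [0, 0, 0], 160], [[0, 0, 0], [0, 0, 0], 255], [[0, 0, 0], [0, 0, 0], 255], [[0, 0, 0], [0, 0, 0], 255]]' --force 40

```text
time: 12.28
tcp_pos: [0.4833, 0.0725, 0.0946]
tcp_rot: [0.784, 0.62, 0.0, 0.0]
wrist_force: [-0.1, 0.1, 6.2]
grip_width: 0.603
```

```bash
python3 - <<'E'
from h import *
s=observe(); print(s["time"],s["tcp_pos"],s["tcp_rot"],s["wrist_force"],s["grip_width"]*85)
j=vision.camera("wrist")[:,:,::-1];cv2.imwrite("pics/w5.png",j)
E
```

```text
12.275 [0.48330855 0.07245239 0.09464485] [7.84254096e-01 6.20439700e-01 2.43528366e-04 1.79055201e-04] [-0.13716787  0.06195214  6.19642594] 51.24998182426333
```

View pics/w5.png

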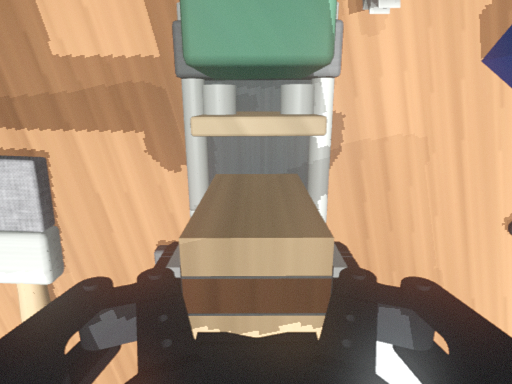

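The blank is gripped (51–52 mm), with the wood layers centred between the fingers. I'm lifting it straight up with a small shift away from the fixed jaw.

Call:
carry_out --commands '[[[0, 0, 0.006], [0, 0, 0], 255], [[0.001, 0.003, 0.016], [0, 0, 0], 255], [[0.002, 0.006, 0.04], [0, 0, 0], 255], [[0.002, 0.008, 0.07], [0, 0, 0], 255], [[0.002, 0.008, 0.1], [0, 0, 0], 255], [[0.002, 0.008, 0.13], [0, 0, 0], 255], [[0.002, 0.008, 0.14], [0, 0, 0], 255], [[0.002, 0.008, 0.14], [0, 0, 0], 255]]'

```text
time: 13.32
tcp_pos: [0.4851, 0.0805, 0.2346]
tcp_rot: [0.784, 0.62, 0.0, 0.0]
wrist_force: [-0.7, 0.3, -2.1]
grip_width: 0.604
```

```bash
python3 - <<'E'
from h import *
s=observe(); print(s["time"],s["tcp_pos"],s["tcp_rot"],s["wrist_force"],s["grip_width"]*85)
j=vision.camera("wrist")[:,:,::-1];i=vision.camera("side")[60:300,130:400,::-1]
cv2.imwrite("pics/up.png",cv2.hconcat([cv2.resize(i,(432,384)),cv2.resize(j,(368,276+108))]))
E
```

```text
13.325 [0.4851074  0.08054086 0.23461279] [7.84225884e-01 6.20475239e-01 3.88557963e-04 2.99211671e-04] [-0.69195191  0.31559433 -2.08745166] 51.34991539888636
```

View pics/up.png

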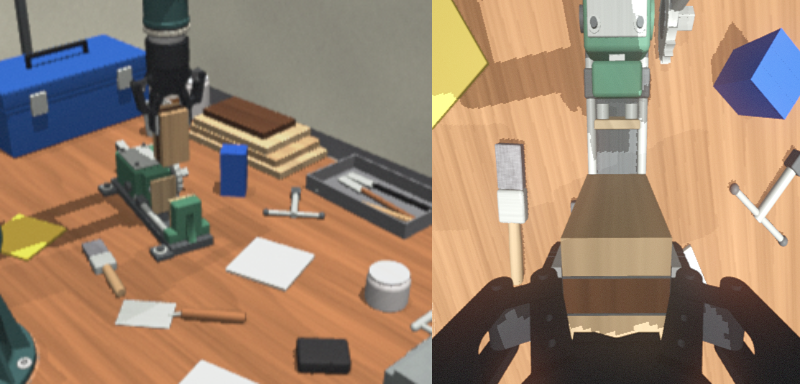

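```bash
python3 - <<'E'
from h import *
for n in("top","side"):
    i=cv2.imread(f"pics/{n}0.png");h=cv2.cvtColor(i,cv2.COLOR_BGR2HSV);c=cam(n)
    w=((h[...,1]<45)&(h[...,2]>140)).astype(np.uint8)
    for k in cv2.findContours(w,0,2)[0]:
        m=cv2.moments(k)
        if m["m00"]>500:
            P=np.array([onz(c,p[0],.008) for p in k],dtype=np.float32)[:,:2]
            q=cv2.minAreaRect((P*1000).astype(np.float32));print(n,(m["m10"]/m["m00"],m["m01"]/m["m00"]),q)
E
```

```text
top (380.08224601315936, 288.33773837403817) ((229.30825805664062, -341.98565673828125), (159.54696655273438, 159.69622802734375), 16.964235305786133)
top (292.3842737722048, 266.49686520376173) ((296.2466735839844, -93.38863372802734), (63.64447021484375, 103.02398681640625), 42.046260833740234)
top (177.67349001769014, 183.3990396765226) ((540.2822265625, 254.8099365234375), (99.2342758178711, 67.003173828125), 76.64412689208984)
top (301.87716830754806, 181.58966244725738) ((545.7664794921875, -121.78755950927734), (118.28675079345703, 118.77790832519531), 18.202556610107422)
side (266.39885536338, 321.19404115641964) ((232.00393676757812, -338.6229248046875), (163.56863403320312, 162.7233428955078), 17.052709579467773)
side (298.717048346056, 223.88532654792195) ((547.0399780273438, -121.01129150390625), (124.07275390625, 121.03692626953125), 18.390941619873047)
side (459.4621857704874, 283.3324931652997) ((801.436767578125, -520.3162841796875), (679.3311767578125, 316.0277099609375), 8.968871116638184)
side (27.948447006083892, 84.92101611698153) ((403.24273681640625, 1723.69201
[... 229 characters left out ...]
8084164, 72.43484680693983) ((921.135986328125, 1678.092041015625), (1016.449462890625, 133.94815063476562), 64.94512176513672)
side (184.91381730792108, 42.43086587193947) ((1872.7413330078125, 2365.753173828125), (3226.310546875, 869.1258544921875), 63.174312591552734)
side (121.27589943649761, 17.993931512787167) ((1677.5556640625, 3281.12548828125), (2043.6878662109375, 227.26513671875), 66.58088684082031)
side (88.53720149990131, 17.82257746200908) ((1479.4736328125, 3602.05419921875), (1867.5274658203125, 259.2434997558594), 67.60138702392578)
side (20.91951528305299, 24.970157352143243) ((1002.820556640625, 3940.68603515625), (2523.902099609375, 376.99945068359375), 75.17485809326172)
```

Tile centre ≈ (0.546, −0.1215) from both views, agreeing to about 1.5 mm. I'm carrying the blank over and squaring it to the tile with a +31.5° turn.

Call:
carry_out --commands '[[[0.004, -0.012, 0], [0, 0, 2], 255], [[0.012, -0.04, 0], [0, 0, 7], 255], [[0.022, -0.073, 0], [0, 0, 12], 255], [[0.032, -0.106, 0], [0, 0, 17], 255], [[0.042, -0.139, 0], [0, 0, 22], 255], [[0.051, -0.17, 0], [0, 0, 27], 255], [[0.058, -0.192, 0], [0, 0, 30], 255], [[0.061, -0.202, 0], [0, 0, 31.5], 255], [[0.061, -0.202, 0], [0, 0, 31.5], 255], [[0.061, -0.202, 0], [0, 0, 31.5], 255]]'

```text
time: 14.68
tcp_pos: [0.5452, -0.1209, 0.2333]
tcp_rot: [0.587, 0.81, -0.0, -0.001]
wrist_force: [0.0, 0.2, -1.4]
grip_width: 0.604
```

```bash
python3 - <<'E'
from h import *
s=observe(); print(s["time"],s["tcp_pos"],s["tcp_rot"],s["wrist_force"],s["grip_width"]*85)
j=vision.camera("wrist")[:,:,::-1];i=vision.camera("side")[100:300,200:400,::-1]
cv2.imwrite("pics/over.png",cv2.hconcat([cv2.resize(i,(384,384)),cv2.resize(j,(410,384))]))
E
```

```text
14.675 [ 0.54522224 -0.1208782   0.23327908] [ 5.86590429e-01  8.09882921e-01 -2.11524623e-04 -1.13068206e-03] [ 0.03694525  0.202828   -1.4453898 ] 51.31743496871751
```

View pics/over.png

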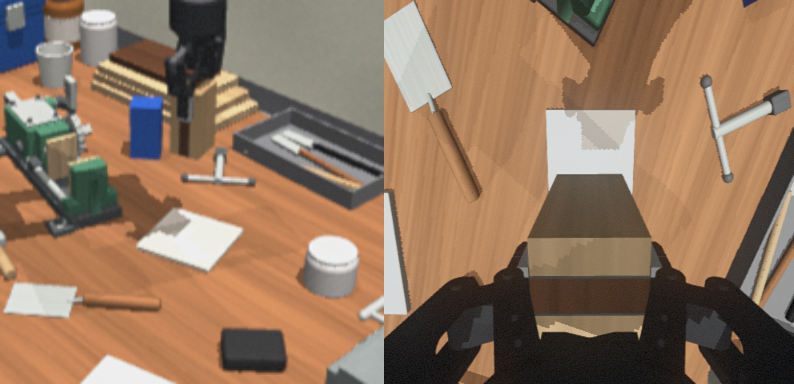

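Call:
carry_out --commands '[[[0.0005, -0.0005, -0.03], [0, 0, 0], 255], [[0.0005, -0.0005, -0.065], [0, 0, 0], 255], [[0.0005, -0.0005, -0.1], [0, 0, 0], 255], [[0.0005, -0.0005, -0.125], [0, 0, 0], 255], [[0.0005, -0.0005, -0.138], [0, 0, 0], 255], [[0.0005, -0.0005, -0.143], [0, 0, 0], 255], [[0.0005, -0.0005, -0.146], [0, 0, 0], 255], [[0.0005, -0.0005, -0.147], [0, 0, 0], 255], [[0.0005, -0.0005, -0.147], [0, 0, 0], 255]]'

```text
time: 15.9
tcp_pos: [0.5469, -0.1222, 0.0878]
tcp_rot: [0.586, 0.81, 0.0, 0.0]
wrist_force: [-1.1, 0.1, -1.4]
grip_width: 0.6
```

Call:
carry_out --commands '[[[0, 0, -0.0005], [0, 0, 0], 255], [[0, 0, -0.001], [0, 0, 0], 255], [[0, 0, -0.0015], [0, 0, 0], 255], [[0, 0, -0.002], [0, 0, 0], 255], [[0, 0, -0.002], [0, 0, 0], 255]]'

```text
time: 16.52
tcp_pos: [0.5464, -0.122, 0.0852]
tcp_rot: [0.586, 0.81, -0.0, -0.0]
wrist_force: [0.3, 0.1, -2.0]
grip_width: 0.604
```

Call:
carry_out --commands '[[[0, 0, -0.0004], [0, 0, 0], 255], [[0, 0, -0.0008], [0, 0, 0], 255], [[0, 0, -0.0012], [0, 0, 0], 255], [[0, 0, -0.0016], [0, 0, 0], 255], [[0, 0, -0.0016], [0, 0, 0], 255]]'

```text
time: 17.15
tcp_pos: [0.5464, -0.122, 0.0836]
tcp_rot: [0.586, 0.81, -0.0, -0.0]
wrist_force: [-0.7, -0.5, -2.2]
grip_width: 0.602
```

Call:
carry_out --commands '[[[0, 0, -0.0003], [0, 0, 0], 255], [[0, 0, -0.0006], [0, 0, 0], 255], [[0, 0, -0.0006], [0, 0, 0], 255]]'

```text
time: 17.52
tcp_pos: [0.5465, -0.122, 0.0831]
tcp_rot: [0.586, 0.81, -0.0, -0.0]
wrist_force: [0.6, 0.3, -1.5]
grip_width: 0.604
```

Call:
carry_out --commands '[[[0, 0, -0.0003], [0, 0, 0], 255], [[0, 0, -0.0006], [0, 0, 0], 255], [[0, 0, -0.0006], [0, 0, 0], 255]]'

```text
time: 17.9
tcp_pos: [0.5465, -0.122, 0.0827]
tcp_rot: [0.586, 0.81, -0.0, 0.0]
wrist_force: [-0.3, -0.3, 1.5]
grip_width: 0.605
```

The force moved from −1.7 to +1.5 N, so the blank is on the tile. I'm opening slowly and rising.

Call:
carry_out --commands '[[[0, 0, -0.0002], [0, 0, 0], 255], [[0, 0, -0.0002], [0, 0, 0], 95], [[0, 0, -0.0002], [0, 0, 0], 85], [[0, 0, -0.0002], [0, 0, 0], 70], [[0, 0, -0.0002], [0, 0, 0], 40], [[0, 0, -0.0002], [0, 0, 0], 0], [[0, 0, -0.0002], [0, 0, 0], 0], [[0, 0, -0.0002], [0, 0, 0], 0]]'

```text
time: 18.9
tcp_pos: [0.5465, -0.122, 0.0823]
tcp_rot: [0.586, 0.81, -0.0, -0.0]
wrist_force: [-0.1, 0.1, -0.7]
grip_width: 1.002
```

Call:
carry_out --commands '[[[0, 0, 0.01], [0, 0, 0], 0], [[0, 0, 0.04], [0, 0, 0], 0], [[0, 0, 0.09], [0, 0, 0], 0], [[0, 0, 0.14], [0, 0, 0], 0], [[-0.03, -0.05, 0.18], [0, 0, 0], 0], [[-0.05, -0.1, 0.2], [0, 0, 0], 0], [[-0.07, -0.15, 0.2], [0, 0, 0], 0], [[-0.07, -0.15, 0.2], [0, 0, 0], 0]]'

```text
time: 19.9
tcp_pos: [0.4753, -0.2755, 0.2836]
tcp_rot: [0.588, 0.809, -0.001, 0.001]
wrist_force: [0.2, 0.1, -0.4]
grip_width: 0.996
```

```bash
python3 - <<'E'
from h import *
s=observe(); print(s["time"],s["tcp_pos"],s["wrist_force"],s["grip_width"]*85)
j=vision.camera("top")[:,:,::-1];i=vision.camera("side")[100:300,180:400,::-1]
cv2.imwrite("pics/top9.png",j)
cv2.imwrite("pics/end.png",cv2.hconcat([cv2.resize(i,(396,360),interpolation=cv2.INTER_CUBIC),cv2.resize(j[130:260,140:340],(400,260)).copy() if 0 else cv2.resize(j[100:280,130:330],(400,360),interpolation=cv2.INTER_CUBIC)]))
E
```

```text
19.9 [ 0.47531648 -0.2755452   0.28359347] [ 0.20173587  0.08441794 -0.40132234] 84.69222931048544
```

View pics/end.png

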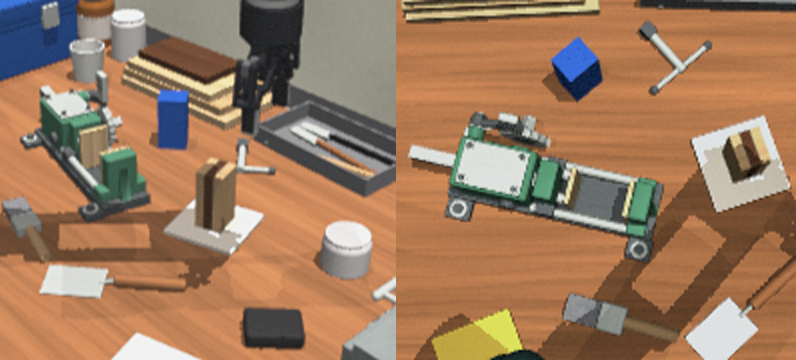

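```bash
python3 - <<'E'
from h import *
i=cv2.imread("pics/top9.png");cv2.imwrite("pics/e2.png",cv2.resize(i[150:215,270:335],None,fx=8,fy=8,interpolation=cv2.INTER_CUBIC))
c=cam("top")
for z in(.008,.108):
  a=np.radians(18.2);ex=np.array([np.cos(a),np.sin(a)]);ey=np.array([-ex[1],ex[0]])
  print([tuple(((proj(c,[*(np.array([.546,-.1215])+u*.026*ex+v*.0225*ey),z])-[270,150])*8).round()) for u,v in((1,1),(1,-1),(-1,-1),(-1,1))])
E
```

```text
[(np.float64(175.0), np.float64(205.0)), (np.float64(287.0), np.float64(168.0)), (np.float64(333.0), np.float64(295.0)), (np.float64(221.0), np.float64(332.0))]
[(np.float64(204.0), np.float64(142.0)), (np.float64(326.0), np.float64(102.0)), (np.float64(377.0), np.float64(241.0)), (np.float64(254.0), np.float64(282.0))]
```

View pics/e2.png

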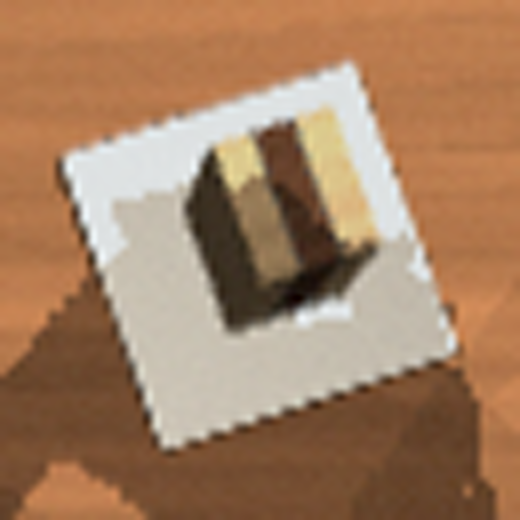

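```bash
python3 -c "
from cell import workorder,observe
print(observe()['time'],workorder.close_job())"
```

```text
the job is handed in; nothing more can be done
20.0 None
```

The blank is standing upright on the small white tile, and I handed the job in at 20.0 s of the 61 s allowed. No final check failed or disagreed.

- **Clamp:** I pinched the pawl's thumb tab, lifted it on its arc to about 0.3 rad and held it. The top camera showed the jaw had backed off about 36 mm, its full travel. I then let the pawl down, and the last side and top views show it down and the jaw fully open.
- **Blank:** I gripped it across its 52 mm faces, lifted it out and squared it to the tile. It touched down at a net change of about 3 N. The last top view puts its upper corners about 2 mm from the tile-centred position, which is about as good as the camera calibration.
- **Left alone:** I touched nothing else, and the slab, tin, key, blue look-alike and other tiles look undisturbed in the last views. The gripper is open and clear of everything. The largest wrist force in any reading was about 11 N.

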